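# Drop two weld bosses from the rotary feeder

## Robot

A 7-joint arm with a two-finger parallel gripper is mounted at the origin on the work surface. World frame = base frame: x ahead of the robot, y to its left, z up, the work surface at z = 0. Lengths are in mm, angles in rad, forces in N, time in s.
With the tool pointing down it reaches from about 400 to 875 mm from the base axis. Payload 4.4 kg.
Tool frame: the origin (TCP) lies at the very end of the fingers, on their centre line; the grasp point (between the pads) lies 19 mm behind it; z points along the fingers, y is the line along which they close (so a half turn about z gives the same grasp; the last joint's range is limited). The gripper opens to 85 mm and grips with 20 to 120 N. Pads are 22 mm wide; open, the fingers measure 114 mm over their backs; the gripper's body (76 mm by 85 mm) begins 54 mm behind the grasp point. The pads swing forward as they close: fully open they stand 13 mm farther back than shut.
Start: joints at [1.182, 0.628, 0.038, 1.517, -0.027, 0.996, -0.02], TCP at [206.223, -616.433, 231.313] pointing down, gripper open.
Joint ranges: [-3.06, 3.06], [-0.37, 2.12], [-1.25, 1.32], [0.18, 2.47], [-1.1, 4.24], [0.23, 1.98], [-2.94, 2.94]. Speed limits (rad/s): [2.57, 2.57, 3.14, 3.14, 3.14, 3.14, 3.14].

## Interface

Orientations are given as [roll, pitch, yaw] about the fixed x, y, z axes, in that order (R = Rz(yaw) Ry(pitch) Rx(roll)).
In Python, from cell import read_state, get_image, camera_params, finish_job gives the robot as it stands.
- The arm moves only by the tool arm_command, never from a script. Its argument "deltas" is a list of rows, each an object of numbers: "dx", "dy", "dz": the shift along the world's x, y, z in m; "yaw": the turn about the world's z in degrees; "jaw": the opening, from 0 (shut) to 1 (fully open). A call has 1 to 20 rows; each row is the pose to reach, as a shift and turn from the pose commanded when the call began; what a row does not reach only later rows make up. A row lasts 1/10 s, in which the tool goes at most 50 mm and 8.59 degrees, less where a joint would pass 70% of its speed; a pose out of reach is approached as far as the arm can. A call with a gripper value outside its range is refused whole. The fingers move at their own pace and stop on an object; the grip force is fixed at half the most. Time passes only in rows, so rows that repeat a pose let the fingers close. It gives the time, the measured TCP pose, the force, the opening and the grip force at its end, in the units of the state.
- read_state(): the state, without advancing time (a new reading comes with each control period).
- get_image(name): name is "side" or "top"; returns (picture, depth): 420x560x3 uint8, red, green, blue; 420x560 float32, mm along the optical axis (not along the pixel's ray), 0 where there is no reading.
- camera_params(name): a dict with "camera_matrix" (3x3 intrinsics, pixels), "k1" (the pictures are not rectified: a ray, as slopes to the right and down, at radius r is drawn at 1 + k1 r^2 times it, then the intrinsics apply), "extrinsics" (4x4, takes a point from camera to world coordinates). Camera axes: x right, y down, z forward; pixel columns grow to the right and rows downward; lengths in mm; the calibration is good to about 2 mm. A picture is of the moment at which its call begins. camera_params takes no time and is no camera call.
- finish_job(): hands the job in; it is judged then, once.
The state is a dict: "clock": time; "qpos": joint angles; "qd": joint speeds; "tau": joint torques, N m; "eef_pos": TCP position; "tool_rot": TCP orientation; "force": force on the tool from outside, world axes, zero at the start; "torque": the same for the moment, N m; "width": finger opening in mm; "gripper_force": force on a finger pad.
Only numpy, scipy, OpenCV 4.12 (cv2) and the standard library are available. Lean on these libraries where they do the work, as an engineer would, in place of code of your own. Each camera call takes 0.05 s, during which the arm holds its last target. There are 200 camera calls.

## Task

Two drum feeders stand on the welding bench. Take the crank of the one loaded with the thick bosses and turn it slowly, over the top and away from you, until two bosses have dropped one after the other out of the drum's side opening into its tray. Leave the third boss in the drum, let go of the crank and leave the feeder with the thin pins as it is.

Things in the scene. Friction and masses are not known exactly. Their poses are not given: they have to be found in the camera images.
- feeder: the feeder with the thick bosses, grey side plates 73 mm apart over all and 146 mm high, fixed to the bench. Origin on the bench under the drum's middle, x from the drum towards its tray (away from the robot, give or take the yaw), y along the axle, z up. A like feeder beside it (left or right by chance) holds thin pins of 15 mm diameter
- drum (a joint): turn of the boss drum and its crank, rad: 0 at the start, grows (up to 2.6) as the crank goes over the top towards the tray. A boss drops when its pocket comes below the guard: the first at about 0.5, the second at about 1.3, the third at about 2.05. The drum is stiff (about 3 N at the handle) and stays where it is left. Slowly means well under 2 rad/s
- crank_handle (a point): middle of the boss drum's black round crank handle, 14 mm diameter, 56 mm long, level, parallel to the axle, on the feeder's -y side: 95 mm from the axle, 74 mm to -y of the drum's middle. At drum angle 0 it stands 50 degrees short of the top on the robot's side (feeder frame x -73, z 191 mm). Pinch it from above; solid with the drum, it can turn between the fingers. Site axes turn with the drum
- drum_axle (a point): middle of the boss drum, on its level axle along the feeder's y, 130 mm above the feeder's origin. Drum 144 mm diameter, 52 mm wide, with three pockets 44 degrees apart, open outwards, one boss in each. A clear fixed guard covers its tray side from 57 to 88 degrees past the top; below the guard is the side opening, with a chute down to the tray
- tray (a point): middle of the tray floor, 19 mm above the bench, 162 mm from the axle along the feeder's x. The tray is 88 mm long and 63 mm wide inside, its walls 60 to 68 mm above the bench; its floor slopes gently to the far wall
- boss1: steel weld boss, round, 26 mm diameter x 36 mm long, about 100 g, lying parallel to the drum's axle; origin at its centre, y along its length; at the start in the first pocket, 70 degrees past the top of the drum
- boss2: steel weld boss, round, 26 mm diameter x 36 mm long, about 100 g, lying parallel to the drum's axle; origin at its centre, y along its length; at the start in the second pocket, 26 degrees past the top of the drum
- boss3: steel weld boss, round, 26 mm diameter x 36 mm long, about 100 g, lying parallel to the drum's axle; origin at its centre, y along its length; at the start in the third pocket, 18 degrees short of the top of the drum
- pin_drum (a joint): turn of the other feeder's drum, the one with thin pins, rad; 0 at the start, to be left there
There are look-alikes about, which are no part of the job. What is shaped like the boss2 but turquoise is not meant. Leave any orange look-alike of the boss3 alone.

How it is judged (in metres and radians):
On the way, in this order (a step that is already met when the one before it is completed fails the run):
1. the first boss has dropped into the tray while the other two are still in the drum (x of boss1 in the frame of feeder between 0.095 and 0.206 m and y of boss1 in the frame of feeder between -0.031 and 0.031 m and z of boss1 in the frame of feeder below 0.065 m and distance between each of boss2, boss3 and drum_axle below 0.062 m), for 0.2 s.
2. the second boss has dropped into the tray too, while the third is still in the drum (x of boss1 in the frame of feeder between 0.095 and 0.206 m and y of boss1 in the frame of feeder between -0.031 and 0.031 m and z of each of boss1, boss2 in the frame of feeder below 0.065 m and x of boss2 in the frame of feeder between 0.095 and 0.206 m and y of boss2 in the frame of feeder between -0.031 and 0.031 m and distance between boss3 and drum_axle below 0.062 m), for 0.2 s.
At the end, for the whole second after the job is handed in: Two bosses (the first and second) lie at rest in the feeder's tray (centres 95 to 206 mm from the axle towards the tray, within 31 mm of the feeder's middle line, below 65 mm), the third lies at rest in its drum pocket (centre within 62 mm of the axle's middle) and the drum stands still (all of step 2 and linear speed of each of boss1, boss2, boss3 below 0.03 m/s and velocity of joint drum between -0.05 and 0.05 rad/s); the robot touches nothing.
It fails at once if the boss drum is spun faster than 2 rad/s (velocity of joint drum above 2 rad/s or velocity of joint drum below -2 rad/s).
It fails at once if the third boss leaves the drum (not (distance between boss3 and drum_axle below 0.062 m)).
It fails at once if the drum with the thin pins is turned by more than 0.15 rad (value of joint pin_drum above 0.15 rad).
It also fails if it takes over 45 s, if anything falls off the work surface, if the arm or the gripper's body presses on something with over 40 N, if the wrist force passes 120 N, or if a joint passes its speed limit or range.

## Working session

There is one attempt and no reset: what is moved stays moved. The work goes in short steps, Python scripts to look and compute and a tool call to move; the robot and the scene stay as the last step left them, time stands still between calls to the robot, and variables do not carry over. Pictures are saved under pics/ and viewed, at most 10 in all, crops included, and the job is handed in when it is done.

Besides the shell and the picture viewer there is one more tool, called after "Emit:" as name(argument=value, ...) on one line, values as JSON. arm_command: Moves the arm, as the interface text tells. Its arguments: {"type":"object","properties":{"deltas":{"type":"array"}},"required":["deltas"]}

```bash
mkdir -p pics; cat > h.py <<'E'
import numpy as np, cv2
from cell import *
def cam(n):
    p=camera_params(n); return np.array(p["camera_matrix"]),p["k1"],np.array(p["extrinsics"])
def pts(n,uv,d):
    "pixels (N,2), depth along axis (N) -> world mm"
    K,k,E=cam(n); uv=np.asarray(uv,float).reshape(-1,1,2)
    s=cv2.undistortPoints(uv,K,np.array([k,0,0,0,0.]))[:,0]
    P=np.c_[s,np.ones(len(s))]*np.asarray(d,float).reshape(-1,1)
    return P@E[:3,:3].T+E[:3,3]
def proj(n,P):
    K,k,E=cam(n); q=(np.atleast_2d(P)-E[:3,3])@E[:3,:3]
    return cv2.projectPoints(q,np.zeros(3),np.zeros(3),K,np.array([k,0,0,0,0.]))[0][:,0]
E
python3 - <<'E'
from h import *
for n in("side","top"):
    im,d=get_image(n); np.savez(f"pics/{n}0.npz",im=im,d=d); cv2.imwrite(f"pics/{n}0.png",im[...,::-1])
    K,k,E=cam(n); print(n,K.round(1).tolist(),k,E.round(2).tolist())
s=read_state(); print(s["clock"],s["eef_pos"],s["tool_rot"],s["width"])
E
```

```text
side [[430.3, 0.0, 274.4], [0.0, 430.3, 212.7], [0.0, 0.0, 1.0]] -0.018342239598364805 [[-0.98, -0.15, 0.17, 430.57], [-0.22, 0.68, -0.7, 558.56], [-0.01, -0.72, -0.7, 687.69], [0.0, 0.0, 0.0, 1.0]]
top [[382.5, 0.0, 281.2], [0.0, 382.5, 211.2], [0.0, 0.0, 1.0]] -0.06144352522340244 [[0.02, -0.98, 0.18, 426.9], [-1.0, -0.02, -0.03, 24.83], [0.03, -0.18, -0.98, 869.47], [0.0, 0.0, 0.0, 1.0]]
0.1 [ 206.04401495 -615.88801842  230.47462412] [-3.13988142e+00  1.50629094e-05  3.22762594e-01] 85.3465177335684
```

View pics/side0.png

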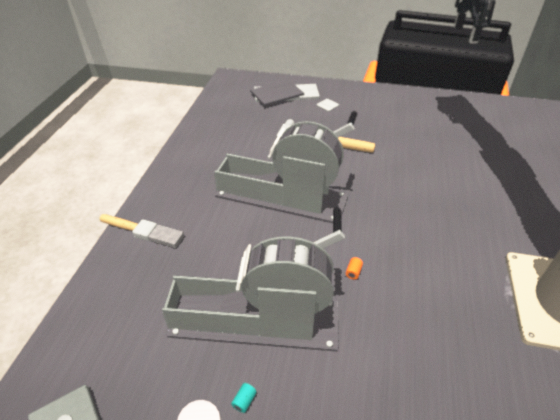

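View pics/top0.png

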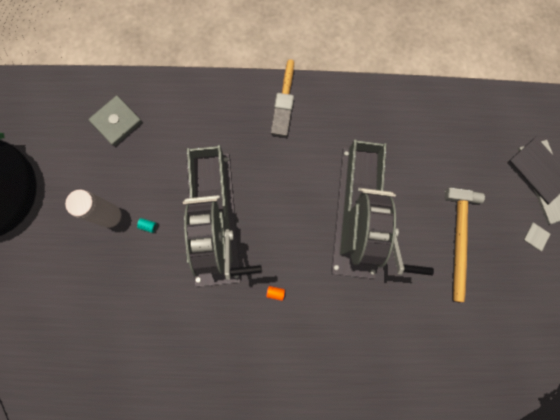

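The side view shows two feeders, a near one at (265,290) and a far one at (285,175). From the top they are at (208,220) and (370,215). The left one in the top view, which is the near one in the side view, seems to hold the thicker cylinders at (200,219) and (201,244). The thinner ones in the other feeder are at (380,210) and (379,236). The look-alikes are:
- turquoise cylinder: top (146,226)
- orange cylinder: top (276,293)
- crank handles: top (248,269) and (418,269); side (338,220) and (352,118)

Next I'll take a close crop to check the choice and measure from depth.

```bash
python3 - <<'E'
from h import *
T=np.load("pics/top0.npz");S=np.load("pics/side0.npz")
a=cv2.resize(T["im"][130:300,170:450],None,fx=2.8,fy=2.8,interpolation=cv2.INTER_CUBIC)
cv2.imwrite("pics/crop1.png",a[...,::-1])
C={}
for n,D in(("top",T),("side",S)):
    d=D["d"];v,u=np.nonzero(d>0);P=pts(n,np.c_[u,v],d[v,u]);C[n]=(P,np.c_[u,v],D["im"][v,u])
    np.savez(f"pics/cloud_{n}.npz",P=P,uv=np.c_[u,v],c=D["im"][v,u])
    m=(P[:,0]>300)&(P[:,0]<700)&(abs(P[:,1])<400)
    print(n,"bench z",np.median(P[m&(abs(P[:,2])<30)][:,2]))
    # dark raised pts = handle
    dark=D["im"][v,u].max(1)<45
    h=(m&dark&(P[:,2]>165)&(P[:,2]<215)).astype(bool)
    im=np.zeros(d.shape,np.uint8); im[v[h],u[h]]=1
    k,l,st,ce=cv2.connectedComponentsWithStats(im,connectivity=8)
    for i in range(1,k):
        if st[i,4]>15:
            q=P[h&(l[v,u]==i)]; c,sz,ang=cv2.minAreaRect(q[:,:2].astype(np.float32)); print(" dark comp px",ce[i].round(),st[i,4],"mean",q.mean(0).round(1),"rect",np.round(c,1),np.round(sz,1),round(ang,1),"z",np.percentile(q[:,2],[5,50,95]).round(1))
E
```

```text
top bench z -0.0036443377789510123
 dark comp px [418. 270.] 194 mean [ 453.2 -242.3  196.7] rect [ 453.4 -242.6] [50.8 12.2] 84.1 z [193.7 196.8 199.1]
 dark comp px [245. 268.] 70 mean [451.6  65.3 195.4] rect [451.7  64.9] [ 4.2 52.6] 7.1 z [191.7 195.6 198.1]
 dark comp px [245. 273.] 90 mean [443.1  64.4 195.9] rect [443.   63.9] [ 5.6 51.4] 7.8 z [192.8 196.2 198.5]
side bench z 1.145665125219466
```

View pics/crop1.png

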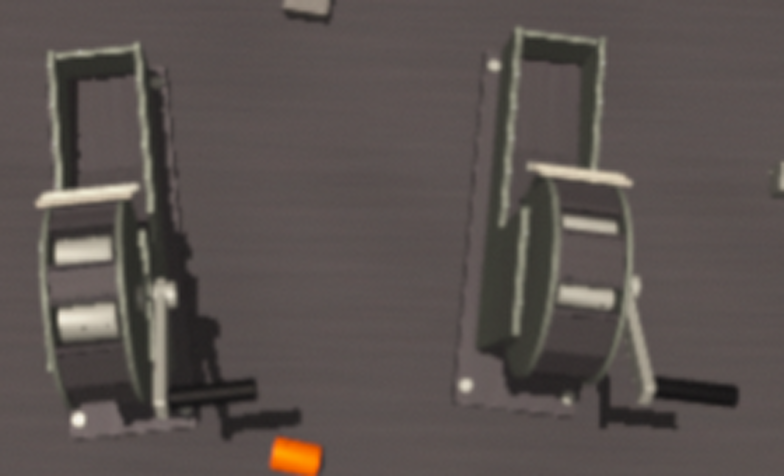

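The crop confirms it: the left feeder, with cylinders at (83,250) and (88,322) in the crop, holds the thick bosses. The right one holds thin pins. The handle to use is at crop (210,390). Now I'll measure its axis and the feeder yaw from both views.

```bash
python3 - <<'E'
from h import *
for n in("top","side"):
    Z=np.load(f"pics/cloud_{n}.npz");P,c,uv=Z["P"],Z["c"],Z["uv"]
    m=(P[:,0]>425)&(P[:,0]<470)&(P[:,1]>30)&(P[:,1]<95)&(P[:,2]>178)&(P[:,2]<206)
    q=P[m]; print(n,m.sum(),"px",uv[m].min(0),uv[m].max(0))
    for y0 in range(30,96,8):
        s=q[(q[:,1]>=y0)&(q[:,1]<y0+8)]
        if len(s)>5: print(" y",y0,len(s),"x",np.percentile(s[:,0],[3,50,97]).round(1),"z",np.percentile(s[:,2],[3,50,97]).round(1),"lum",c[m][(q[:,1]>=y0)&(q[:,1]<y0+8)].mean().round())
    # bosses' bright surfaces, tray walls top
    w=(P[:,0]>560)&(P[:,0]<760)&(P[:,1]>60)&(P[:,1]<220)&(P[:,2]>55)&(P[:,2]<72)
    r=cv2.minAreaRect(P[w][:,:2].astype(np.float32));print(" tray rim",w.sum(),np.round(r[0],1),np.round(r[1],1),round(r[2],1))
    w=(P[:,0]>420)&(P[:,0]<620)&(P[:,1]>90)&(P[:,1]<220)&(P[:,2]>138)&(P[:,2]<215)
    r=cv2.minAreaRect(P[w][:,:2].astype(np.float32));print(" drum",w.sum(),np.round(r[0],1),np.round(r[1],1),round(r[2],1),"zmax",P[w][:,2].max().round(1))
E
```

```text
top 292 px [227 260] [261 278]
 y 30 7 x [445.4 450.1 455.2] z [193.2 197.6 199.4] lum 53.0
 y 38 40 x [443.2 449.2 455.4] z [192.6 196.1 198.8] lum 40.0
 y 46 32 x [443.1 449.  455.3] z [190.7 196.2 199.1] lum 38.0
 y 54 41 x [441.2 447.9 453.3] z [191.9 196.5 199.3] lum 35.0
 y 62 39 x [441.  446.2 453.2] z [192.5 196.  198.7] lum 38.0
 y 70 34 x [439.1 445.9 451.3] z [191.7 196.4 198.3] lum 35.0
 y 78 39 x [438.9 444.1 451.1] z [193.6 196.3 198.7] lum 37.0
 y 86 49 x [435.3 443.8 455.6] z [187.  196.5 202.5] lum 70.0
 y 94 11 x [435.1 452.6 465.1] z [179.7 192.5 200.9] lum 120.0
 tray rim 457 [637.9 163. ] [166.   73.8] 7.4
 drum 2868 [508.9 138.7] [159.7  88.5] 6.3 zmax 203.5
side 216 px [321 207] [344 238]
 y 38 24 x [444.  449.9 455.1] z [195.4 197.8 200. ] lum 58.0
 y 46 32 x [440.9 448.6 454.5] z [192.6 197.5 200.1] lum 58.0
 y 54 32 x [440.2 447.  453.3] z [193.8 197.6 199.7] lum 61.0
 y 62 31 x [439.3 446.3 452.4] z [193.  197.7 199.2] lum 57.0
 y 70 32 x [438.3 445.3 451.6] z [194.1 197.3 199.8] lum 57.0
 y 78 31 x [437.6 444.2 450.4] z [194.9 197.9 199.6] lum 59.0
 y 86 25 x [432.8 444.9 449.8] z [194.2 197.4 201.1] lum 116.0
 tray rim 1188 [640.4 164.1] [156.6  75.5] 7.5
 drum 4877 [505.3 146.3] [167.4  83.1] 12.9 zmax 204.4
```

Measured in both views:
- **Handle:** centre about (447, 62.5, 191), yaw about 7.4°. The tray rim gives 7.4° too, and the height and the 55 mm length match the text.
- **Feeder:** this puts the feeder origin at about (510, 145).
- **Grasp:** tool yaw 97.4°, so +78.9° from the start.

I'll go over in an arc at z 331, clear of the pin feeder.

Emit:
arm_command(deltas=[{"dx": 0.02, "dy": 0.015, "dz": 0.03, "yaw": 4, "jaw": 1}, {"dx": 0.05, "dy": 0.04, "dz": 0.06, "yaw": 8, "jaw": 1}, {"dx": 0.08, "dy": 0.065, "dz": 0.09, "yaw": 12, "jaw": 1}, {"dx": 0.115, "dy": 0.09, "dz": 0.1, "yaw": 16, "jaw": 1}, {"dx": 0.15, "dy": 0.12, "dz": 0.1, "yaw": 20, "jaw": 1}, {"dx": 0.185, "dy": 0.145, "dz": 0.1, "yaw": 24, "jaw": 1}, {"dx": 0.22, "dy": 0.17, "dz": 0.1, "yaw": 28, "jaw": 1}, {"dx": 0.25, "dy": 0.2, "dz": 0.1, "yaw": 32, "jaw": 1}, {"dx": 0.275, "dy": 0.235, "dz": 0.1, "yaw": 36, "jaw": 1}, {"dx": 0.29, "dy": 0.28, "dz": 0.1, "yaw": 40, "jaw": 1}, {"dx": 0.305, "dy": 0.325, "dz": 0.1, "yaw": 44, "jaw": 1}, {"dx": 0.32, "dy": 0.37, "dz": 0.1, "yaw": 48, "jaw": 1}, {"dx": 0.33, "dy": 0.415, "dz": 0.1, "yaw": 52, "jaw": 1}, {"dx": 0.34, "dy": 0.46, "dz": 0.1, "yaw": 56, "jaw": 1}, {"dx": 0.34, "dy": 0.505, "dz": 0.1, "yaw": 60, "jaw": 1}, {"dx": 0.33, "dy": 0.55, "dz": 0.1, "yaw": 64, "jaw": 1}, {"dx": 0.31, "dy": 0.59, "dz": 0.1, "yaw": 68, "jaw": 1}, {"dx": 0.285, "dy": 0.625, "dz": 0.1, "yaw": 72, "jaw": 1}, {"dx": 0.26, "dy": 0.655, "dz": 0.1, "yaw": 76, "jaw": 1}, {"dx": 0.241, "dy": 0.675, "dz": 0.1, "yaw": 78.9, "jaw": 1}])

```text
clock: 2.1
eef_pos: [445.2, 60.9, 331.1]
tool_rot: [-3.141, -0.0, 1.705]
force: [0.6, 0.9, 0.7]
width: 85.2
gripper_force: 0.0
```

Emit:
arm_command(deltas=[{"dz": -0.03, "jaw": 1}, {"dz": -0.06, "jaw": 1}, {"dz": -0.09, "jaw": 1}, {"dz": -0.11, "jaw": 1}, {"dz": -0.125, "jaw": 1}, {"dz": -0.14, "jaw": 1}, {"dz": -0.15, "jaw": 1}, {"dz": -0.16, "jaw": 1}, {"dz": -0.16, "jaw": 1}, {"dz": -0.16, "jaw": 1}])

```text
invalid input at $.deltas[0]: expected keys dx, dy, dz, yaw, jaw
```

```bash
python3 - <<'E'
from h import *
s=read_state(); print(s["eef_pos"],s["tool_rot"],s["force"])
im,d=get_image("side"); c=cv2.resize(im[120:360,130:430],None,fx=2.5,fy=2.5); cv2.imwrite("pics/pre.png",c[...,::-1])
E
```

```text
[445.16442618  60.91579221 331.149914  ] [-3.14068936e+00 -4.95459059e-04  1.70533196e+00] [0.63408663 0.94908692 0.71604529]
```

View pics/pre.png

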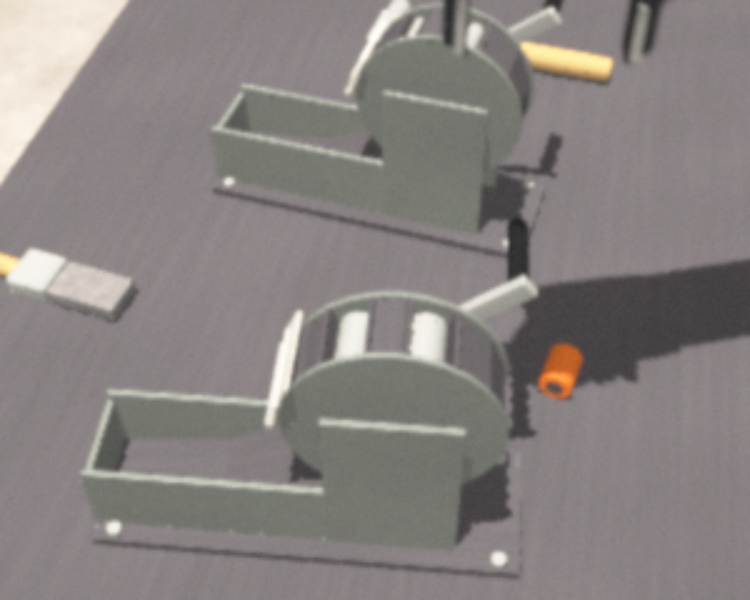

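The move was refused because every row needs all five keys. The picture shows the open fingers at crop (457,30) and (640,30), still high above, with the handle at (517,245) between them. I'll descend now.

Emit:
arm_command(deltas=[{"dx": 0, "dy": 0, "dz": -0.03, "yaw": 0, "jaw": 1}, {"dx": 0, "dy": 0, "dz": -0.06, "yaw": 0, "jaw": 1}, {"dx": 0, "dy": 0, "dz": -0.09, "yaw": 0, "jaw": 1}, {"dx": 0, "dy": 0, "dz": -0.11, "yaw": 0, "jaw": 1}, {"dx": 0, "dy": 0, "dz": -0.125, "yaw": 0, "jaw": 1}, {"dx": 0, "dy": 0, "dz": -0.14, "yaw": 0, "jaw": 1}, {"dx": 0, "dy": 0, "dz": -0.15, "yaw": 0, "jaw": 1}, {"dx": 0, "dy": 0, "dz": -0.16, "yaw": 0, "jaw": 1}, {"dx": 0, "dy": 0, "dz": -0.16, "yaw": 0, "jaw": 1}])

```text
clock: 3.05
eef_pos: [446.6, 58.3, 170.3]
tool_rot: [-3.139, 0.0, 1.7]
force: [-0.3, -0.0, -0.7]
width: 85.3
gripper_force: 0.0
```

```bash
python3 - <<'E'
from h import *
s=read_state(); print(s["eef_pos"],s["tool_rot"],s["force"])
im,d=get_image("side"); c=cv2.resize(im[120:360,130:430],None,fx=2.5,fy=2.5); cv2.imwrite("pics/pre2.png",c[...,::-1])
E
```

```text
[446.55019767  58.33741751 170.33731309] [-3.13942879e+00  6.34696134e-05  1.69980712e+00] [-0.25861598 -0.01170962 -0.65020509]
```

View pics/pre2.png

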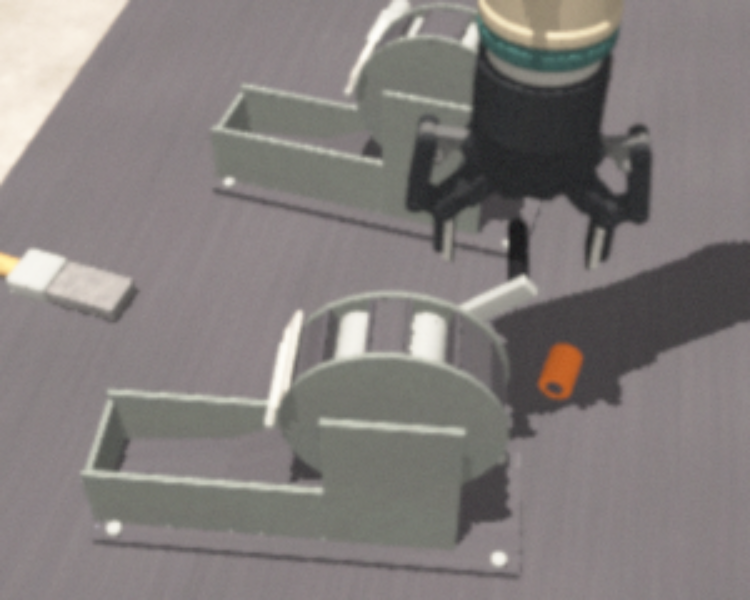

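The fingers straddle the handle, at crop (447,240) and (597,245) with the handle at (517,240). It is centred and the gripper body is clear, so I'll close.

Emit:
arm_command(deltas=[{"dx": 0, "dy": 0, "dz": 0, "yaw": 0, "jaw": 0.6}, {"dx": 0, "dy": 0, "dz": 0, "yaw": 0, "jaw": 0.4}, {"dx": 0, "dy": 0, "dz": 0, "yaw": 0, "jaw": 0.25}, {"dx": 0, "dy": 0, "dz": 0, "yaw": 0, "jaw": 0.2}, {"dx": 0, "dy": 0, "dz": 0, "yaw": 0, "jaw": 0.1}, {"dx": 0, "dy": 0, "dz": 0, "yaw": 0, "jaw": 0}, {"dx": 0, "dy": 0, "dz": 0, "yaw": 0, "jaw": 0}, {"dx": 0, "dy": 0, "dz": 0, "yaw": 0, "jaw": 0}, {"dx": 0, "dy": 0, "dz": 0, "yaw": 0, "jaw": 0}])

```text
clock: 4.0
eef_pos: [447.9, 58.6, 171.7]
tool_rot: [3.14, -0.0, 1.7]
force: [1.9, 0.2, 5.6]
width: 12.2
gripper_force: 58.6
```

Gripped. Now I'll work out the arc increments.

```bash
python3 - <<'E'
from numpy import *
def tab(a,b,n):
    for t in linspace(a,b,n+1)[1:]:
        p=t-radians(50);q=a-radians(50);X=95*(sin(p)-sin(q));print("%.2f"%t,round(.9917*X/1e3,4),round(.1288*X/1e3,4),round(.095*(cos(p)-cos(q)),4))
tab(0,.72,18); print(); tab(.72,1.48,19)
E
```

```text
0.04 0.0025 0.0003 0.0029
0.08 0.0051 0.0007 0.0056
0.12 0.0078 0.001 0.0083
0.16 0.0106 0.0014 0.0108
0.20 0.0135 0.0017 0.0132
0.24 0.0165 0.0021 0.0155
0.28 0.0195 0.0025 0.0177
0.32 0.0227 0.0029 0.0198
0.36 0.026 0.0034 0.0217
0.40 0.0293 0.0038 0.0235
0.44 0.0327 0.0042 0.0252
0.48 0.0361 0.0047 0.0267
0.52 0.0396 0.0051 0.0281
0.56 0.0432 0.0056 0.0293
0.60 0.0468 0.0061 0.0304
0.64 0.0504 0.0066 0.0314
0.68 0.0541 0.007 0.0322
0.72 0.0578 0.0075 0.0328

0.76 0.0037 0.0005 0.0005
0.80 0.0075 0.001 0.0009
0.84 0.0113 0.0015 0.0011
0.88 0.015 0.002 0.0011
0.92 0.0188 0.0024 0.001
0.96 0.0225 0.0029 0.0007
1.00 0.0263 0.0034 0.0003
1.04 0.03 0.0039 -0.0002
1.08 0.0337 0.0044 -0.0009
1.12 0.0374 0.0049 -0.0018
1.16 0.041 0.0053 -0.0028
1.20 0.0446 0.0058 -0.0039
1.24 0.0482 0.0063 -0.0052
1.28 0.0517 0.0067 -0.0067
1.32 0.0551 0.0072 -0.0082
1.36 0.0584 0.0076 -0.01
1.40 0.0617 0.008 -0.0118
1.44 0.065 0.0084 -0.0138
1.48 0.0681 0.0088 -0.0159
```

Emit:
arm_command(deltas=[{"dx": 0.0025, "dy": 0.0003, "dz": 0.003, "yaw": 0, "jaw": 0}, {"dx": 0.005, "dy": 0.0007, "dz": 0.0056, "yaw": 0, "jaw": 0}, {"dx": 0.008, "dy": 0.001, "dz": 0.0083, "yaw": 0, "jaw": 0}, {"dx": 0.0105, "dy": 0.0014, "dz": 0.0108, "yaw": 0, "jaw": 0}, {"dx": 0.0135, "dy": 0.0017, "dz": 0.0132, "yaw": 0, "jaw": 0}, {"dx": 0.0165, "dy": 0.0021, "dz": 0.0155, "yaw": 0, "jaw": 0}, {"dx": 0.0195, "dy": 0.0025, "dz": 0.0177, "yaw": 0, "jaw": 0}, {"dx": 0.0227, "dy": 0.003, "dz": 0.0198, "yaw": 0, "jaw": 0}, {"dx": 0.026, "dy": 0.0034, "dz": 0.0217, "yaw": 0, "jaw": 0}, {"dx": 0.0293, "dy": 0.0038, "dz": 0.0235, "yaw": 0, "jaw": 0}, {"dx": 0.0327, "dy": 0.0042, "dz": 0.0252, "yaw": 0, "jaw": 0}, {"dx": 0.036, "dy": 0.0047, "dz": 0.0267, "yaw": 0, "jaw": 0}, {"dx": 0.0396, "dy": 0.0051, "dz": 0.028, "yaw": 0, "jaw": 0}, {"dx": 0.0432, "dy": 0.0056, "dz": 0.0293, "yaw": 0, "jaw": 0}, {"dx": 0.0468, "dy": 0.006, "dz": 0.0304, "yaw": 0, "jaw": 0}, {"dx": 0.0504, "dy": 0.0065, "dz": 0.0314, "yaw": 0, "jaw": 0}, {"dx": 0.054, "dy": 0.007, "dz": 0.0322, "yaw": 0, "jaw": 0}, {"dx": 0.0578, "dy": 0.0075, "dz": 0.0328, "yaw": 0, "jaw": 0}, {"dx": 0.0578, "dy": 0.0075, "dz": 0.0328, "yaw": 0, "jaw": 0}, {"dx": 0.0578, "dy": 0.0075, "dz": 0.0328, "yaw": 0, "jaw": 0}])

```text
clock: 6.0
eef_pos: [504.5, 65.8, 206.1]
tool_rot: [-3.141, 0.001, 1.7]
force: [-6.8, -1.2, 10.7]
width: 11.8
gripper_force: 62.1
```

```bash
python3 - <<'E'
from h import *
im,d=get_image("side"); a=cv2.resize(im[200:360,150:350],None,fx=2,fy=2)
im,d=get_image("top"); b=cv2.resize(im[130:290,165:285],None,fx=2,fy=2)
cv2.imwrite("pics/t1.png",np.hstack([a,b])[...,::-1])
E
```

```text
(no output)
```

View pics/t1.png

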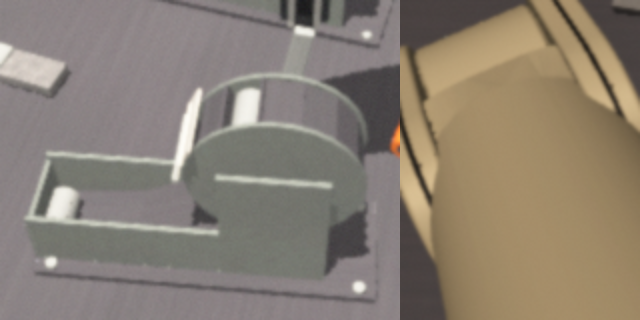

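Boss 1 lies in the tray at crop (62,205) and one boss shows in the drum at (245,105). The second boss is behind the guard, and the crank is near the top. I'll continue to about 1.44 rad.

Emit:
arm_command(deltas=[{"dx": 0.0037, "dy": 0.0005, "dz": 0.0005, "yaw": 0, "jaw": 0}, {"dx": 0.0075, "dy": 0.001, "dz": 0.0009, "yaw": 0, "jaw": 0}, {"dx": 0.0113, "dy": 0.0015, "dz": 0.0011, "yaw": 0, "jaw": 0}, {"dx": 0.015, "dy": 0.002, "dz": 0.0011, "yaw": 0, "jaw": 0}, {"dx": 0.0188, "dy": 0.0024, "dz": 0.001, "yaw": 0, "jaw": 0}, {"dx": 0.0225, "dy": 0.003, "dz": 0.0007, "yaw": 0, "jaw": 0}, {"dx": 0.0263, "dy": 0.0034, "dz": 0.0003, "yaw": 0, "jaw": 0}, {"dx": 0.03, "dy": 0.004, "dz": -0.0002, "yaw": 0, "jaw": 0}, {"dx": 0.0337, "dy": 0.0044, "dz": -0.001, "yaw": 0, "jaw": 0}, {"dx": 0.0374, "dy": 0.005, "dz": -0.0018, "yaw": 0, "jaw": 0}, {"dx": 0.041, "dy": 0.0053, "dz": -0.0028, "yaw": 0, "jaw": 0}, {"dx": 0.0446, "dy": 0.0058, "dz": -0.004, "yaw": 0, "jaw": 0}, {"dx": 0.0482, "dy": 0.0063, "dz": -0.0052, "yaw": 0, "jaw": 0}, {"dx": 0.0517, "dy": 0.0067, "dz": -0.0067, "yaw": 0, "jaw": 0}, {"dx": 0.055, "dy": 0.0072, "dz": -0.0082, "yaw": 0, "jaw": 0}, {"dx": 0.0584, "dy": 0.0076, "dz": -0.01, "yaw": 0, "jaw": 0}, {"dx": 0.0617, "dy": 0.008, "dz": -0.0118, "yaw": 0, "jaw": 0}, {"dx": 0.065, "dy": 0.0084, "dz": -0.0138, "yaw": 0, "jaw": 0}, {"dx": 0.065, "dy": 0.0084, "dz": -0.0138, "yaw": 0, "jaw": 0}, {"dx": 0.065, "dy": 0.0084, "dz": -0.0138, "yaw": 0, "jaw": 0}])

```text
clock: 8.1
eef_pos: [570.1, 74.3, 191.3]
tool_rot: [3.141, 0.001, 1.7]
force: [-4.3, -2.0, 5.7]
width: 11.8
gripper_force: 64.2
```

```bash
python3 - <<'E'
from h import *
im,d=get_image("side"); a=cv2.resize(im[150:360,130:380],None,fx=2.5,fy=2.5)
cv2.imwrite("pics/t2.png",a[...,::-1])
E
```

```text
(no output)
```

View pics/t2.png

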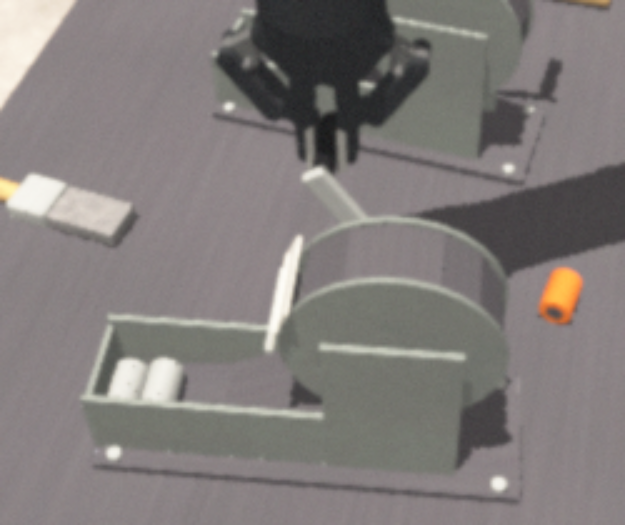

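Both bosses lie side by side in the tray, at crop (127,380) and (163,380). The third is still in the drum behind the guard. I'll release and lift.

Emit:
arm_command(deltas=[{"dx": 0, "dy": 0, "dz": 0, "yaw": 0, "jaw": 0.3}, {"dx": 0, "dy": 0, "dz": 0, "yaw": 0, "jaw": 0.6}, {"dx": 0, "dy": 0, "dz": 0, "yaw": 0, "jaw": 0.8}, {"dx": 0, "dy": 0, "dz": 0, "yaw": 0, "jaw": 0.8}, {"dx": 0, "dy": 0, "dz": 0, "yaw": 0, "jaw": 0.8}, {"dx": 0, "dy": 0, "dz": 0, "yaw": 0, "jaw": 0.8}, {"dx": 0, "dy": 0, "dz": 0.02, "yaw": 0, "jaw": 0.8}, {"dx": 0, "dy": 0, "dz": 0.05, "yaw": 0, "jaw": 0.8}, {"dx": 0, "dy": 0, "dz": 0.09, "yaw": 0, "jaw": 0.8}, {"dx": 0, "dy": 0, "dz": 0.13, "yaw": 0, "jaw": 0.8}, {"dx": 0, "dy": 0, "dz": 0.15, "yaw": 0, "jaw": 0.8}, {"dx": 0, "dy": 0, "dz": 0.15, "yaw": 0, "jaw": 0.8}, {"dx": 0, "dy": 0, "dz": 0.15, "yaw": 0, "jaw": 0.8}, {"dx": 0, "dy": 0, "dz": 0.15, "yaw": 0, "jaw": 0.8}])

```text
clock: 9.55
eef_pos: [569.2, 74.2, 338.9]
tool_rot: [-3.139, 0.0, 1.7]
force: [-0.8, 0.5, -0.1]
width: 68.2
gripper_force: 0.0
```

```bash
python3 - <<'E'
from h import *
im,d=get_image("side"); a=cv2.resize(im[90:370,130:380],None,fx=2.1,fy=2.1)
cv2.imwrite("pics/t3.png",a[...,::-1])
s=read_state();print(s["eef_pos"],s["force"],s["width"],np.abs(s["qd"]).max())
v,u=np.nonzero(d>0);P=pts("side",np.c_[u,v],d[v,u]);O=np.array([510,145,0]);c,q=.9917,.1288
F=(P-O)@np.array([[c,-q,0],[q,c,0],[0,0,1]])
b=im[v,u].min(1)>130
m=b&(F[:,0]>100)&(F[:,0]<203)&(abs(F[:,1])<29)&(F[:,2]>25)&(F[:,2]<58); print(m.sum(),F[m].min(0).round(),F[m].mean(0).round(),F[m].max(0).round())
E
```

```text
[569.27662735  74.18626655 338.84052488] [-0.49392267 -0.65082925 -0.3957397 ] 68.43810667141209 0.0035103557131467983
438 [102. -20.  25.] [173.   0.  40.] [203.  18.  49.]
```

View pics/t3.png

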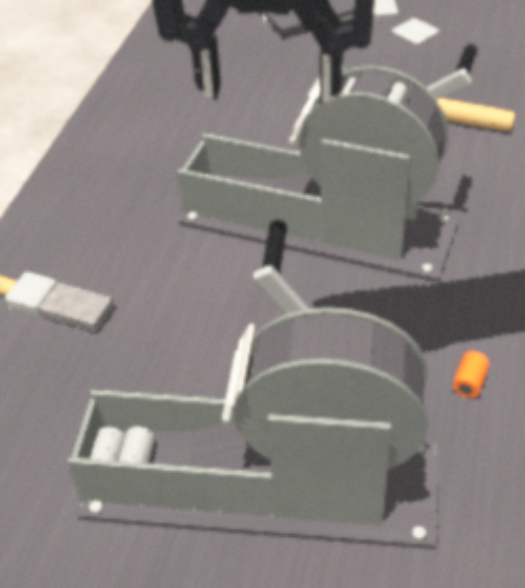

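The gripper is clear of the free handle at (275,240). Both bosses rest in the tray at (107,447) and (137,447), and the pin feeder is unchanged. I'm handing the job in.

```bash
python3 -c "from cell import *; print(finish_job())"
```

```text
the job is handed in; nothing more can be done
None
```

I handed the job in after about 10 s: two bosses dropped one after the other into the tray, the third stayed in the drum (hidden behind the guard, so not seen directly), the crank is released and the pin feeder was not touched; no verdict came back.

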